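# Put a tea tin away in the sprung tin caddy and latch it down

### The job

Put the red tea tin away in the sloping bamboo caddy: slide it foot first into the gap between the green and the blue tin, pushing them apart, until it stands on the raised lift between them, then press the lift down with the tins on it and hold it until the bolt catches and it stays down by itself. Leave the gaiwan, the glass pitcher and the scoop where they are.

Things in the scene. Friction and masses are not known exactly. Their poses are not given: they have to be found in the camera images.
- tin_red_mid (a point): the red tea tin to put away, the only tin on the tray: 58 mm along its x, 38 mm along its y, 104 mm tall (z); all its top and bottom edges are rounded 8 mm, so its foot leads into a gap. 105 to 195 g. This point is its centre, 52 mm above its foot. It starts upright on the tray floor (5 mm above the table). Half a turn about z makes no difference.
- tin_green_mid (a point): centre of the dark green tin, same size and weights as the red one. It stands on the raised lift in the caddy and slopes with it (axes as those of lift_deck), left or right of the gap. It can slide sideways: 8 to 10 mm of room between it and the cheek wall.
- tin_blue_mid (a point): centre of the dark blue tin, likewise, on the other side of the gap. The gap between green and blue is 32 to 35 mm, so the 38 mm red tin must spread them as it goes in; their tops are rounded 8 mm too.
- lift_deck (a point): centre of the top of the white sprung deck (lift) that carries the tins. z: the lift's axis, 28 degrees from vertical, leaning towards the robot (mouth faces up and to the robot). y: level, along the row of tins. x: across the row, up the slope, away from the robot. The shaft is 128 mm (y) by 64 mm (x) inside, walls 8 mm. Lift up: wall tops 54 mm above the deck. A tin rests against the wall at -x.
- mouth (a point): centre of the caddy's mouth, on the lift's axis 50 mm above the raised deck (it stays when the lift goes down). Its own axes are level: z up, x away from the robot; the caddy's yaw is read here. The caddy is bamboo, its base board 170 x 165 mm, fast to the table.
- lift (a joint): how far the lift is pressed down along its axis, m: 0 up (start), 0.046 latched, 0.054 on its bottom stop (tin tops then 4 mm below the wall tops). Its spring pushes up with 11.5 N at 0, 16.5 N at the stop; lift (0.15 kg) and tins weigh on it, so about 15 N on a tin presses it home, 20 N past the bolt if quick. The bolt can catch once it is past 0.047; let go, it rises back to 0.046 against the bolt.
- bolt (a joint): spring bolt in the cheek at the caddy's +y side that latches the lift: 0 shot (start), up to 0.010 m pulled out. The lift pushes it aside by about 6 mm on its way down; it takes about 0.2 s to shoot back, so hold the lift down on its stop for half a second or more. It needs no handling; pulling its knob would release the lift.
- bolt_knob (a point): centre of the bolt's round black pull knob (22 mm across), outside the cheek, low on the caddy: keep off it.
- gaiwan_mid (a point): bystander: celadon gaiwan with lid and saucer, 100 mm across, 86 mm tall; its centre, 43 mm above its foot. On the tray.
- pitcher_mid (a point): bystander: clear glass pitcher, 74 mm across, 95 mm tall, handle out to 66 mm along its +y; its centre, 48 mm above its foot. Gaiwan, pitcher and red tin share three places in a row on the tray, about 120 mm apart. 125 mm behind that row (away from the robot) is a rack with four upturned cups, 66 mm high. Tray rim 16 mm high.
- scoop_mid (a point): bystander: steel tea scoop lying on the table in front of the caddy, 170 mm long along its x, 34 mm wide, 12 mm high.
Mind the look-alikes: they are no part of the job. Leave any pink or purple look-alike of the part that bears tin_blue_mid alone.

How it is judged:
By the outcome, as a careful person would: the job done as asked, in the order asked, and still so for the second after the job is handed in, with the robot touching nothing.
It also fails if it takes over 54 s, if anything falls off the work surface, if the arm or the gripper's body presses on something with over 40 N, if the wrist force passes 120 N, or if a joint passes its speed limit or range.

### The arm

A 6-joint arm with a two-finger parallel gripper is mounted at the origin on the work surface. World frame = base frame: x ahead of the robot, y to its left, z up, the work surface at z = 0. Lengths are in m, angles in rad, forces in N, time in s.
With the tool pointing down it reaches from about 0.35 to 0.925 m from the base axis. Payload 6.4 kg.
Tool frame: the origin (TCP) lies midway between the tips of the shut fingers; the grasp point (between the pads) lies 19 mm behind it; z points along the fingers, y is the direction in which the jaws open and shut (so a half turn about z gives the same grasp; the last joint's range is limited). The gripper opens to 94 mm and grips with 3 to 60 N. Pads are 16 mm wide; open, the fingers measure 119 mm over their backs; the gripper's body (75 mm by 177 mm) begins 78 mm behind the grasp point.
Start: joints at [0.969, 0.245, 1.558, -0, 1.339, -0.174], TCP at [0.27, 0.591, 0.179] pointing down, gripper open.
Joint ranges: [-3.13, 3.13], [-1.02, 2.26], [0.13, 2.54], [-0.95, 4.09], [0.21, 2.88], [-2.74, 2.74]. Speed limits (rad/s): [2.57, 2.57, 3.14, 3.14, 3.14, 3.14].

### API

Orientations are given as [roll, pitch, yaw] about the fixed x, y, z axes, in that order (R = Rz(yaw) Ry(pitch) Rx(roll)).
In Python, from rig import get_state, grab_frame, get_calibration, sign_off gives the robot as it stands.
- The arm moves only by the tool apply_moves, never from a script. Its arguments are lists of equal length, an entry for each row: "linear": the shift along the tool's x, y, z in cm, a list of three; "spin": the turn about the tool's z in degrees; "claw": the opening, from 0 (shut) to 1 (fully open). In form: {"linear": [[dx, dy, dz], ...], "spin": [spin, ...], "claw": [claw, ...]}. A call has 1 to 20 rows; each row is the pose to reach, as a shift and turn from the pose commanded when the call began, along the tool's axes at that moment; what a row does not reach only later rows make up. A row lasts 1/10 s, in which the tool goes at most 50 mm and 8.59 degrees, less where a joint would pass 70% of its speed; a pose out of reach is approached as far as the arm can. A call with a gripper value outside its range is refused whole. The fingers move at their own pace and stop on an object; the grip force is fixed at half the most. Time passes only in rows, so rows that repeat a pose let the fingers close. It gives the time, the measured TCP pose, the force and the opening at its end, in the units of the state.
- get_state(): the state, without advancing time (a new reading comes with each control period).
- grab_frame(name): name is "scene" or "top"; returns the picture (384x512x3 uint8, red, green, blue); there is no depth.
- get_calibration(name): a dict with "K" (3x3 intrinsics, pixels), "rvec" (rotation vector, rad) and "tvec" (3), from world to camera coordinates, as OpenCV has them. Camera axes: x right, y down, z forward; pixel columns grow to the right and rows downward; lengths in m; the calibration is good to about 2 mm. A picture is of the moment at which its call begins. get_calibration takes no time and is no camera call.
- sign_off(): hands the job in, once; it reports no verdict.
The state is a dict: "time_s": time; "joints": joint angles; "joint_velocities": joint speeds; "tau": joint torques, N m; "position": TCP position; "orientation": TCP orientation; "contact_force": force on the tool from outside, world axes, zero at the start; "moment": the same for the moment, N m; "width": opening from 0.0 (shut) to 1.0 (fully open).
Only numpy, scipy, OpenCV 4.12 (cv2) and the standard library are available. Lean on these libraries where they do the work, as an engineer would, in place of code of your own. Each camera call takes 0.05 s, during which the arm holds its last target. There are 200 camera calls.

## Working session

There is one attempt and no reset: what is moved stays moved. The work goes in short steps, Python scripts to look and compute and a tool call to move; the robot and the scene stay as the last step left them, time stands still between calls to the robot, and variables do not carry over. Pictures are saved under pics/ and viewed, about 8 in all and at most 12, crops included, and the job is handed in when it is done.

Besides the shell and the picture viewer there is one more tool, called by a JSON object that holds its "method" and its "body", one argument or row to a line. apply_moves: Moves the arm, as the interface text tells. Its arguments: {"type":"object","properties":{"linear":{"type":"array","items":{"type":"array","items":{"type":"number"}}},"spin":{"type":"array","items":{"type":"number"}},"claw":{"type":"array","items":{"type":"number"}}},"required":["linear","spin","claw"]}

```bash
mkdir -p pics; ls; python3 - <<'E'
from rig import *
import cv2,numpy as np
s=get_state();print(s)
for n in("scene","top"):
    f=grab_frame(n);cv2.imwrite(f"pics/{n}0.png",f[:,:,::-1]);c=get_calibration(n);print(n,c)
    R=cv2.Rodrigues(np.array(c['rvec'],float))[0];print(-R.T@np.array(c['tvec']).ravel())
E
```

```text
pics
{'time_s': 0.0, 'joints': array([ 9.68888264e-01,  2.45845513e-01,  1.55901506e+00,  2.13477720e-05,
        1.33866383e+00, -1.74089336e-01]), 'joint_velocities': array([ 0.00092905, -0.00159548,  0.00072059, -0.00059695, -0.00023642,
        0.00078559]), 'tau': array([-3.88088638e-04, -4.15838993e+01, -3.14602804e+01,  6.85038976e-02,
        3.32866539e-02, -1.30752110e-04]), 'position': array([0.2692862 , 0.59088262, 0.17782473]), 'orientation': array([-3.13969371e+00, -3.55051387e-04,  2.71376866e+00]), 'contact_force': array([-0.06089419, -0.15140312, -0.32053846]), 'moment': array([0.01234713, 0.01464252, 0.02845244]), 'width': 0.998041190292483}
scene {'K': array([[456.40850464,   0.        , 247.42217986],
       [  0.        , 456.40850464, 188.0551328 ],
       [  0.        ,   0.        ,   1.        ]]), 'rvec': array([ 0.69003975,  2.67385704, -1.03152203]), 'tvec': array([ 0.56097254, -0.13368299,  1.55111755])}
[1.05944854 0.71848146 1.04875173]
top {'K': array([[429.02876896,   0.        , 258.66964076],
       [  0.        , 429.02876896, 191.94546388],
       [  0.        ,   0.        ,   1.        ]]), 'rvec': array([ 2.21348467, -2.15271908,  0.0693646 ]), 'tvec': array([-0.04246816,  0.64467978,  1.12069199])}
[ 0.56652469 -0.03226226  1.16248657]
```

View pics/scene0.png

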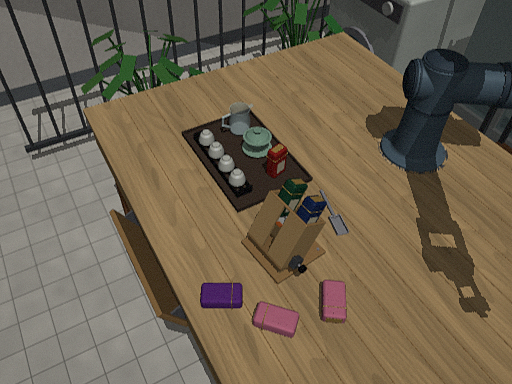

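View pics/top0.png

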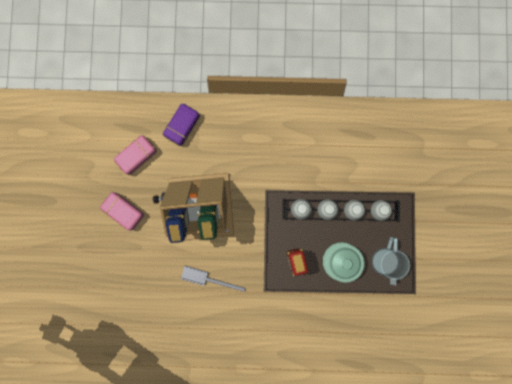

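```bash
python3 - <<'E'
import cv2,numpy as np
t=cv2.imread('pics/top0.png');s=cv2.imread('pics/scene0.png')
def c(i,x,y,w,h,k): return cv2.resize(i[y:y+h,x:x+w],None,fx=k,fy=k,interpolation=cv2.INTER_CUBIC)
a=np.hstack([c(t,150,170,90,80,4.4),c(s,240,170,90,80,4.4)])
b=np.hstack([c(t,280,240,50,50,5),c(s,255,135,50,50,5)])
b=cv2.copyMakeBorder(b,0,0,0,a.shape[1]-b.shape[1],cv2.BORDER_CONSTANT)
cv2.imwrite('pics/crop1.png',np.vstack([a,b]));print(np.vstack([a,b]).shape)
E
```

```text
(602, 792, 3)
```

View pics/crop1.png

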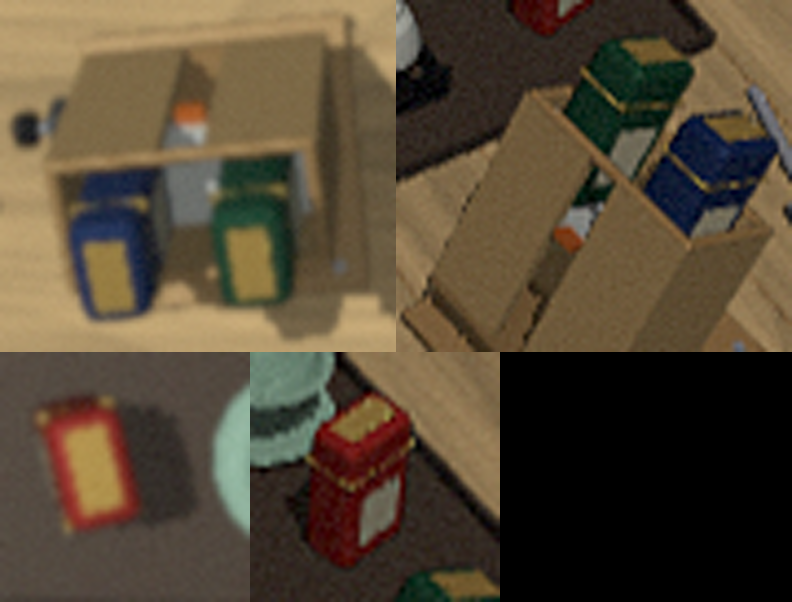

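```bash
cat > h.py <<'E'
import cv2,numpy as np
from rig import *
C={}
for n in("scene","top"):
    c=get_calibration(n);R=cv2.Rodrigues(np.array(c['rvec'],float))[0];t=np.array(c['tvec'],float).ravel();C[n]=(np.array(c['K']),R,t,-R.T@t)
def ray(n,p):
    K,R,t,o=C[n];d=R.T@np.linalg.solve(K,[p[0],p[1],1]);return o,d/np.linalg.norm(d)
def onz(n,p,z):
    o,d=ray(n,p);return o+d*(z-o[2])/d[2]
def tri(ps,pt):
    o1,d1=ray("scene",ps);o2,d2=ray("top",pt)
    A=np.c_[d1,-d2];s=np.linalg.lstsq(A,o2-o1,rcond=None)[0]
    a,b=o1+s[0]*d1,o2+s[1]*d2;return (a+b)/2,np.linalg.norm(a-b)
def proj(n,X):
    K,R,t,o=C[n];q=K@(R@np.asarray(X)+t);return q[:2]/q[2]
def gold(img,box,k=4):
    x,y,w,h=box;c=cv2.resize(img[y:y+h,x:x+w],None,fx=k,fy=k,interpolation=cv2.INTER_CUBIC)
    hsv=cv2.cvtColor(c,cv2.COLOR_BGR2HSV);m=cv2.inRange(hsv,(14,80,90),(28,255,255))
    cs=cv2.findContours(m,cv2.RETR_EXTERNAL,cv2.CHAIN_APPROX_NONE)[0]
    out=[]
    for q in sorted(cs,key=cv2.contourArea)[::-1][:3]:
        M=cv2.moments(q)
        if M['m00']<60: continue
        r=cv2.minAreaRect(q);P=lambda p:(np.array(p)+.5)/k-.5+[x,y]
        out.append((P([M['m10']/M['m00'],M['m01']/M['m00']]),M['m00']/k/k,P(cv2.boxPoints(r))))
    return out
E
python3 - <<'E'
from h import *
np.set_printoptions(precision=4,suppress=True)
t=cv2.imread('pics/top0.png');s=cv2.imread('pics/scene0.png')
B={'red':((284,247,30,32),(266,142,25,20)),'green':((196,219,22,22),(283,176,25,12)),'blue':((164,222,22,24),(303,194,22,10))}
for k,(bt,bs) in B.items():
    gt,gs=gold(t,bt),gold(s,bs)
    print(k,[(g[0],g[1]) for g in gt],[(g[0],g[1]) for g in gs])
    p,e=tri(gs[0][0],gt[0][0]);print('  tri',p,e)
    z=.109 if k=='red' else p[2]
    q=np.array([onz('top',c,z) for c in gt[0][2]]);print('  top@z',onz('top',gt[0][0],z),'scene@z',onz('scene',gs[0][0],z))
    a,b=q[1]-q[0],q[2]-q[1];print('  sides',np.linalg.norm(a),np.linalg.norm(b),'ang',np.degrees(np.arctan2(a[1],a[0])),np.degrees(np.arctan2(b[1],b[0])))
E
```

```text
red [(array([298.3487, 263.0052]), 131.65625), (array([300.9139, 249.1935]), 6.5), (array([287.9515, 252.5634]), 5.75)] [(array([277.2698, 147.9728]), 52.6875), (array([287.2473, 145.3746]), 52.125)]
  tri [ 0.469  -0.1268  0.1064] 0.0005042046483924804
  top@z [ 0.4691 -0.1264  0.109 ] scene@z [ 0.4709 -0.1246  0.109 ]
  sides 0.02079334943238094 0.04084979203208256 ang -75.24619063836064 -165.4313750771142
green [(array([206.6284, 229.5708]), 144.84375), (array([202.4221, 237.0834]), 61.21875)] [(array([297.8711, 181.0451]), 38.4375)]
  tri [0.5462 0.088  0.1993] 0.0011311587801339732
  top@z [0.5457 0.0883 0.1993] scene@z [0.5467 0.0878 0.1993]
  sides 0.021933439070379618 0.037261276188830524 ang -80.27962556055134 -169.80413885142173
blue [(array([174.393 , 232.6103]), 134.8125), (array([171.3858, 239.7228]), 130.71875)] [(array([313.9102, 196.9908]), 79.96875)]
  tri [0.5405 0.157  0.2036] 0.008353330311005838
  top@z [0.5371 0.1594 0.2036] scene@z [0.5443 0.1551 0.2036]
  sides 0.020314303846413514 0.03676807965640347 ang -77.52081820485463 -166.7460927862761
```

```bash
python3 - <<'E'
from h import *
np.set_printoptions(precision=4,suppress=True)
t=cv2.imread('pics/top0.png');s=cv2.imread('pics/scene0.png')
for b in [(306,194,17,9),(304,194,19,10),(306,193,18,8)]:
    print([(g[0],g[1]) for g in gold(s,b)])
for px in [(174.4,232.6)]:
    for z in(.197,.1993,.202): print(z,onz('top',px,z))
hsv=cv2.cvtColor(t,cv2.COLOR_BGR2HSV)
pts=[]
for c in list(range(169,185))+list(range(202,214)):
    col=hsv[198:216,c]; wood=(col[:,0]>=8)&(col[:,0]<=25)&(col[:,2]>70)
    r=np.where(~wood)[0]; pts.append((c,198+r[0]-.5 if len(r) else np.nan))
pts=np.array(pts);print(pts.T)
P=np.array([onz('top',p,.1716) for p in pts if np.isfinite(p[1])])
f=np.polyfit(P[:,1],P[:,0],1);print('x=%.4f*y+%.4f'%tuple(f),'yaw',np.degrees(np.arctan(-f[0])))
# tray front rim: brightness profile in column near red and elsewhere
for c in(275,299,330,380): print(c,t[280:300,c].mean(1).astype(int))
E
```

```text
[(array([315.7261, 197.1568]), 67.0625)]
[(array([314.6545, 196.9936]), 74.15625)]
[(array([315.2113, 196.3009]), 78.375)]
0.197 [0.5369 0.1607 0.197 ]
0.1993 [0.537  0.1602 0.1993]
0.202 [0.537  0.1597 0.202 ]
[[169.  170.  171.  172.  173.  174.  175.  176.  177.  178.  179.  180.
  181.  182.  183.  184.  202.  203.  204.  205.  206.  207.  208.  209.
  210.  211.  212.  213. ]
 [209.5 208.5 208.5 208.5 208.5 208.5 208.5 208.5 208.5 208.5 207.5 207.5
  207.5 207.5 207.5 207.5 205.5 205.5 205.5 205.5 205.5 205.5 205.5 205.5
  204.5 204.5 204.5 204.5]]
x=-0.1266*y+0.6130 yaw 7.213062552780296
275 [ 77  77  76  76  75  76  76  73  72  65  70  84 111 130 138 142 147 145
 147 152]
299 [ 71  72  73  72  72  72  71  70  73  63  58  80 111 127 134 137 144 144
 146 149]
330 [ 67  69  70  70  69  67  69  71  69  68  58  61  83 108 130 140 148 152
 148 147]
380 [ 66  68  67  67  68  68  68  63  66  66  64  59  72  94 119 134 136 140
 144 148]
```

```bash
cat >> h.py <<'E'
from scipy.spatial.transform import Rotation as Ro
def go(p,jaw=None):
    s=get_state();R=Ro.from_euler('xyz',s['orientation']).as_matrix()
    l=R.T@(np.array(p)-s['position'])*100;j=np.degrees(np.arctan2(R[1,1],R[0,1]))
    sp=0 if jaw is None else -((jaw-j+90)%180-90)
    print('lin',l.round(2),'spin',round(sp,1),'| jaw now',round(j,1),'pos',s['position'].round(4),'F',s['contact_force'].round(1),'w',round(s['width'],3),'t',round(s['time_s'],2));return l
E
python3 - <<'E'
from h import *
np.set_printoptions(precision=4,suppress=True)
for r in [(275,291.6),(299,291.7),(330,292.4),(380,293.3)]: print(onz('top',r,.016))
go([.27,.59,.30]);go([.4695,-.126,.30],104.6);go([.4695,-.126,.076],104.6)
E
```

```text
[ 0.384  -0.0749  0.016 ]
[ 0.3856 -0.1381  0.016 ]
[ 0.3861 -0.2197  0.016 ]
[ 0.3876 -0.3512  0.016 ]
lin [ -0.1   -0.08 -12.2 ] spin 0 | jaw now 65.5 pos [0.2693 0.5909 0.178 ] F [-0.2  0.4 -0.8] w 1.002 t 0.1
lin [-47.95 -56.95 -12.12] spin -39.1 | jaw now 65.5 pos [0.2693 0.5909 0.178 ] F [-0.2  0.4 -0.8] w 1.002 t 0.1
lin [-47.96 -56.91  10.28] spin -39.1 | jaw now 65.5 pos [0.2693 0.5909 0.178 ] F [-0.2  0.4 -0.8] w 1.002 t 0.1
```

{"method": "apply_moves", "body": {
  "linear": [
    [0, 0, -5],
    [0, 0, -10],
    [-3, -3.5, -12.1],
    [-48, -57, -12.1],
    [-48, -57, -12.1],
    [-48, -57, -12.1],
    [-48, -57, -12.1],
    [-48, -57, -12.1],
    [-48, -57, -12.1],
    [-48, -57, -12.1],
    [-48, -57, -12.1],
    [-48, -57, -12.1],
    [-48, -57, -12.1],
    [-48, -57, -12.1],
    [-48, -57, -12.1],
    [-48, -57, -12.1],
    [-48, -57, -12.1],
    [-48, -57, -12.1],
    [-48, -57, -12.1],
    [-48, -57, -12.1]
  ],
  "spin": [0, 0, 0, -39, -39, -39, -39, -39, -39, -39, -39, -39, -39, -39, -39, -39, -39, -39, -39, -39],
  "claw": [0.8, 0.8, 0.8, 0.8, 0.8, 0.8, 0.8, 0.8, 0.8, 0.8, 0.8, 0.8, 0.8, 0.8, 0.8, 0.8, 0.8, 0.8, 0.8, 0.8]
}}

```text
time_s: 2.1
position: [0.4697, -0.1253, 0.2997]
orientation: [3.141, -0.0, -2.888]
contact_force: [0.1, 0.0, -0.1]
width: 0.795
```

```bash
python3 - <<'E'
from h import *
go([.4695,-.126,.115],104.6);go([.4695,-.126,.076],104.6)
E
```

```text
lin [ 0.03 -0.08 18.47] spin -0.1 | jaw now 104.5 pos [ 0.4697 -0.1253  0.2997] F [ 0.1  0.  -0.1] w 0.795 t 2.1
lin [ 0.03 -0.09 22.37] spin -0.1 | jaw now 104.5 pos [ 0.4697 -0.1253  0.2997] F [ 0.1  0.  -0.1] w 0.795 t 2.1
```

{"method": "apply_moves", "body": {
  "linear": [
    [0, 0, 5],
    [0, 0, 10],
    [0, 0, 15],
    [0, 0, 18.5],
    [0, 0, 20.5],
    [0, 0, 22.4],
    [0, 0, 22.4],
    [0, 0, 22.4],
    [0, 0, 22.4],
    [0, 0, 22.4],
    [0, 0, 22.4],
    [0, 0, 22.4],
    [0, 0, 22.4]
  ],
  "spin": [0, 0, 0, 0, 0, 0, 0, 0, 0, 0, 0, 0, 0],
  "claw": [0.8, 0.8, 0.8, 0.8, 0.8, 0.8, 0.8, 0, 0, 0, 0, 0, 0]
}}

```text
time_s: 3.4
position: [0.4702, -0.1264, 0.0764]
orientation: [-3.141, 0.001, -2.889]
contact_force: [-0.7, -0.2, 2.0]
width: 0.378
```

```bash
python3 - <<'E'
from h import *
go([.4695,-.126,.080],92)
s=get_state();print(s['joints'].round(3))
t=grab_frame('top');s=grab_frame('scene')
a=cv2.resize(t[200:310,250:350],None,fx=4,fy=4);b=cv2.resize(s[120:230,230:330],None,fx=4,fy=4)
cv2.imwrite('pics/g1.png',np.hstack([a,b])[:,:,::-1])
E
```

```text
lin [ 0.06  0.06 -0.36] spin 12.5 | jaw now 104.5 pos [ 0.4702 -0.1264  0.0764] F [-0.7 -0.2  2. ] w 0.378 t 3.4
[-0.496 -0.019  2.046  0.     1.114 -2.32 ]
```

View pics/g1.png

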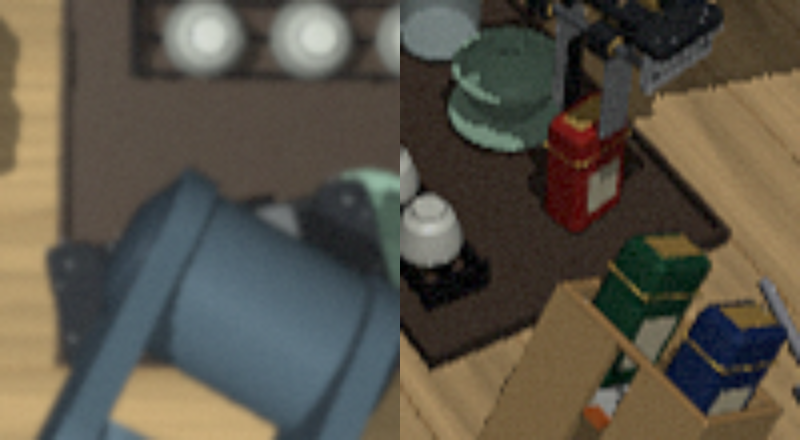

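```bash
python3 - <<'E'
from h import *
go([.470,-.126,.078],90.7);go([.430,-.126,.078],90.7)
E
```

```text
lin [ 0.01  0.05 -0.16] spin 13.8 | jaw now 104.5 pos [ 0.4702 -0.1264  0.0764] F [-0.2  1.4  3.1] w 0.379 t 3.5
lin [ 3.89  1.05 -0.16] spin 13.8 | jaw now 104.5 pos [ 0.4702 -0.1264  0.0764] F [-0.2  1.4  3.1] w 0.379 t 3.5
```

{"method": "apply_moves", "body": {
  "linear": [
    [0, 0, -0.4],
    [0, 0, -0.4],
    [0, 0, -0.4],
    [2, 0.5, -0.3],
    [3.9, 1.05, -0.16],
    [3.9, 1.05, -0.16],
    [3.9, 1.05, -0.16]
  ],
  "spin": [0, 8, 13.8, 13.8, 13.8, 13.8, 13.8],
  "claw": [0, 0, 0, 0, 0, 0, 0]
}}

```text
time_s: 4.2
position: [0.4295, -0.126, 0.0775]
orientation: [-3.141, 0.0, -3.13]
contact_force: [0.1, 0.1, -1.5]
width: 0.383
```

```bash
python3 - <<'E'
from h import *
go([.42,-.126,.078],90.7)
E
```

```text
lin [ 0.95  0.01 -0.05] spin -0.0 | jaw now 90.7 pos [ 0.4295 -0.126   0.0775] F [ 0.1  0.1 -1.5] w 0.383 t 4.2
```

{"method": "apply_moves", "body": {
  "linear": [
    [0.5, 0, 0],
    [1.0, 0, 0],
    [1.5, 0, 0],
    [1.5, 0, 0]
  ],
  "spin": [0, 0, 0, 0],
  "claw": [0, 0, 0, 0]
}}

```text
time_s: 4.6
position: [0.4145, -0.126, 0.0776]
orientation: [3.141, 0.001, -3.13]
contact_force: [1.6, 0.2, -2.0]
width: 0.378
```

{"method": "apply_moves", "body": {
  "linear": [
    [0.4, 0, 0],
    [0.8, 0, 0],
    [1.2, 0, 0],
    [1.6, 0, 0],
    [2.0, 0, 0],
    [2.0, 0, 0]
  ],
  "spin": [0, 0, 0, 0, 0, 0],
  "claw": [0, 0, 0, 0, 0, 0]
}}

```text
time_s: 5.2
position: [0.3964, -0.1278, 0.0804]
orientation: [-3.138, 0.005, -3.13]
contact_force: [0.9, 1.5, 11.0]
width: 0.348
```

```bash
python3 - <<'E'
from h import *
go([.374,-.126,.081])
s=grab_frame('scene');cv2.imwrite('pics/s2.png',cv2.resize(s[100:200,220:340],None,fx=5,fy=5,interpolation=cv2.INTER_CUBIC)[:,:,::-1])
E
```

```text
lin [ 2.24  0.21 -0.07] spin 0 | jaw now 90.7 pos [ 0.3964 -0.1278  0.0804] F [ 0.9  1.5 11. ] w 0.348 t 5.2
```

View pics/s2.png

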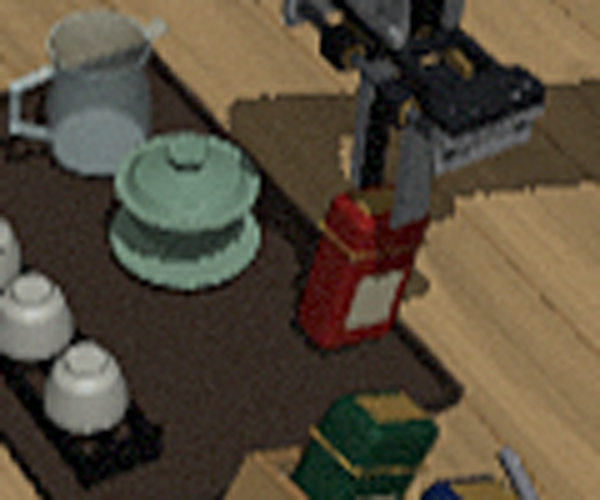

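{"method": "apply_moves", "body": {
  "linear": [
    [0, 0, -0.4],
    [0, 0, -0.8],
    [0, 0, -0.8]
  ],
  "spin": [0, 0, 0],
  "claw": [0, 0, 0]
}}

```text
time_s: 5.55
position: [0.3942, -0.1265, 0.0858]
orientation: [-3.141, -0.0, -3.129]
contact_force: [0.9, -0.4, 0.2]
width: 0.025
```

```bash
python3 - <<'E'
from h import *
go([.374,-.126,.085])
s=grab_frame('scene');cv2.imwrite('pics/s3.png',cv2.resize(s[125:185,265:320],None,fx=10,fy=10,interpolation=cv2.INTER_CUBIC)[:,:,::-1])
E
```

```text
lin [2.02 0.07 0.08] spin 0 | jaw now 90.7 pos [ 0.3942 -0.1265  0.0858] F [ 0.9 -0.4  0.2] w 0.025 t 5.55
```

View pics/s3.png

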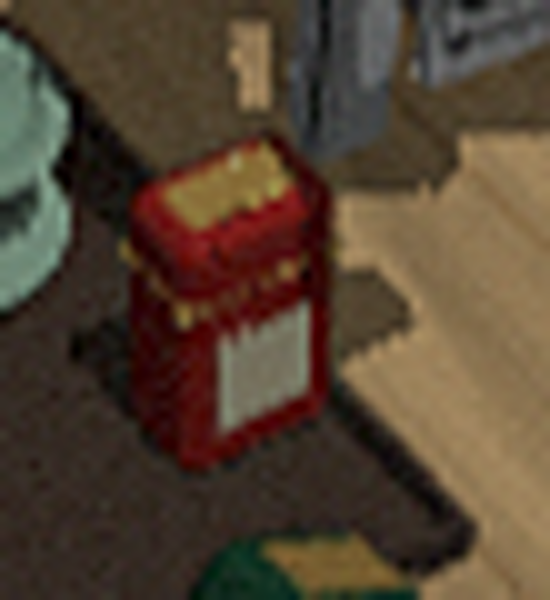

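{"method": "apply_moves", "body": {
  "linear": [
    [0, 0, -3],
    [0, 0, -8],
    [0, 0, -12],
    [3, 10, -12],
    [3, 16, -12],
    [3, 16, -12],
    [3, 16, -12]
  ],
  "spin": [0, 0, 0, 0, 0, 0, 0],
  "claw": [0.4, 0.4, 0.6, 0.8, 0.8, 0.8, 0.8]
}}

```text
time_s: 6.3
position: [0.3609, 0.0365, 0.2047]
orientation: [3.141, -0.001, -3.125]
contact_force: [-0.2, -0.2, 0.6]
width: 0.568
```

```bash
python3 - <<'E'
from h import *
np.set_printoptions(precision=4,suppress=True)
f=grab_frame('top');cv2.imwrite('pics/top2.png',f[:,:,::-1]);s=grab_frame('scene');cv2.imwrite('pics/scene2.png',s[:,:,::-1])
for g in gold(f[:,:,::-1].copy(),(275,250,45,40)):
    z=.109;print(g[0],g[1],onz('top',g[0],z));q=np.array([onz('top',c,z) for c in g[2]]);a,b=q[1]-q[0],q[2]-q[1]
    print('  sides',np.linalg.norm(a),np.linalg.norm(b),'ang',np.degrees(np.arctan2(a[1],a[0])),np.degrees(np.arctan2(b[1],b[0])))
for g in gold(s[:,:,::-1].copy(),(270,130,25,20)): print('scene',g[0],g[1],onz('scene',g[0],.109))
go([.4,0,.2])
a=cv2.resize(f[190:300,240:380],None,fx=4,fy=4);cv2.imwrite('pics/t2.png',a[:,:,::-1])
E
```

```text
[298.7822 281.9257] 120.40625 [ 0.4236 -0.1285  0.109 ]
  sides 0.02002253034343008 0.03653941349488007 ang -88.36215946444713 -178.8048918692851
[291.5398 269.4243] 5.4375 [ 0.4531 -0.1102  0.109 ]
  sides 0.007337252782478409 0.0059155641368013635 ang -62.083498886461435 -151.85771127847102
scene [283.7695 135.7996] 233.40625 [ 0.4236 -0.1625  0.109 ]
lin [-3.78 -3.55  0.47] spin 0 | jaw now 90.9 pos [0.3616 0.0348 0.2047] F [ 0.1 -0.3 -0.5] w 0.656 t 6.4
```

View pics/t2.png

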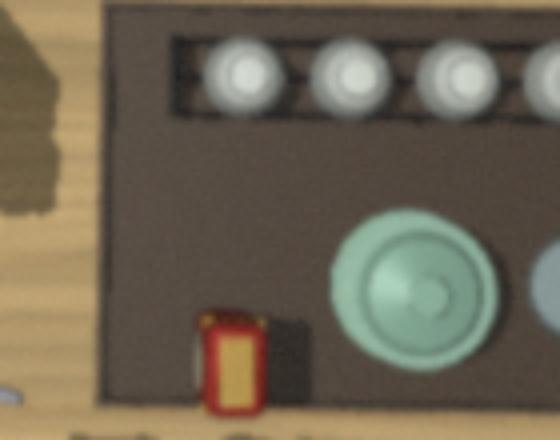

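```bash
python3 - <<'E'
from h import *
go([.4236,-.1285,.204],91.3);go([.4236,-.1285,.066],91.3)
E
```

```text
lin [ -5.93 -16.43   0.07] spin -0.4 | jaw now 90.9 pos [0.3616 0.0348 0.2047] F [ 0.1 -0.3 -0.5] w 0.656 t 6.4
lin [ -5.95 -16.43  13.87] spin -0.4 | jaw now 90.9 pos [0.3616 0.0348 0.2047] F [ 0.1 -0.3 -0.5] w 0.656 t 6.4
```

{"method": "apply_moves", "body": {
  "linear": [
    [-5.9, -5, 0],
    [-5.9, -10, 0],
    [-5.9, -14, 0],
    [-5.9, -16.4, 0],
    [-5.9, -16.4, 0],
    [-5.9, -16.4, 0],
    [-5.9, -16.4, 0]
  ],
  "spin": [-0.4, -0.4, -0.4, -0.4, -0.4, -0.4, -0.4],
  "claw": [0.8, 0.8, 0.8, 0.8, 0.8, 0.8, 0.8]
}}

```text
time_s: 7.1
position: [0.4231, -0.1297, 0.205]
orientation: [3.141, -0.001, -3.123]
contact_force: [-0.1, 0.0, 0.1]
width: 0.8
```

```bash
python3 - <<'E'
from h import *
go([.4236,-.1285,.066],91.3)
E
```

```text
lin [-0.06  0.11 13.9 ] spin -0.2 | jaw now 91.1 pos [ 0.4231 -0.1297  0.205 ] F [-0.1  0.   0.1] w 0.8 t 7.1
```

{"method": "apply_moves", "body": {
  "linear": [
    [0, 0.1, 5],
    [0, 0.1, 9],
    [0, 0.1, 12],
    [0, 0.1, 13.9],
    [0, 0.1, 13.9],
    [0, 0.1, 13.9],
    [0, 0.1, 13.9],
    [0, 0.1, 13.9],
    [0, 0.1, 13.9],
    [0, 0.1, 13.9],
    [0, 0.1, 13.7]
  ],
  "spin": [0, 0, 0, 0, 0, 0, 0, 0, 0, 0, 0],
  "claw": [0.8, 0.8, 0.8, 0.8, 0.8, 0.5, 0, 0, 0, 0, 0]
}}

```text
time_s: 8.2
position: [0.4233, -0.1289, 0.0684]
orientation: [3.141, -0.001, -3.123]
contact_force: [-0.8, -0.2, -1.7]
width: 0.398
```

{"method": "apply_moves", "body": {
  "linear": [
    [0.4, 0, -0.1],
    [0.8, 0, -0.25],
    [1.2, 0, -0.35],
    [1.65, 0, -0.45],
    [2.1, 0, -0.5],
    [2.6, 0, -0.55],
    [3.05, 0, -0.55],
    [3.5, 0, -0.55],
    [3.9, 0, -0.5],
    [4.2, 0, -0.5],
    [4.2, 0, -0.5]
  ],
  "spin": [0, 0, 0, 0, 0, 0, 0, 0, 0, 0, 0],
  "claw": [0, 0, 0, 0, 0, 0, 0, 0, 0, 0, 0]
}}

```text
time_s: 9.3
position: [0.3812, -0.1299, 0.0735]
orientation: [-3.141, -0.0, -3.123]
contact_force: [2.1, -1.1, -0.3]
width: 0.399
```

```bash
python3 - <<'E'
from h import *
go([.374,-.126,.085])
s=grab_frame('scene');cv2.imwrite('pics/s4.png',cv2.resize(s[110:190,245:345],None,fx=7,fy=7,interpolation=cv2.INTER_CUBIC)[:,:,::-1])
E
```

```text
lin [ 0.72  0.41 -1.15] spin 0 | jaw now 91.1 pos [ 0.3812 -0.1299  0.0735] F [ 2.1 -1.1 -0.3] w 0.399 t 9.3
```

View pics/s4.png

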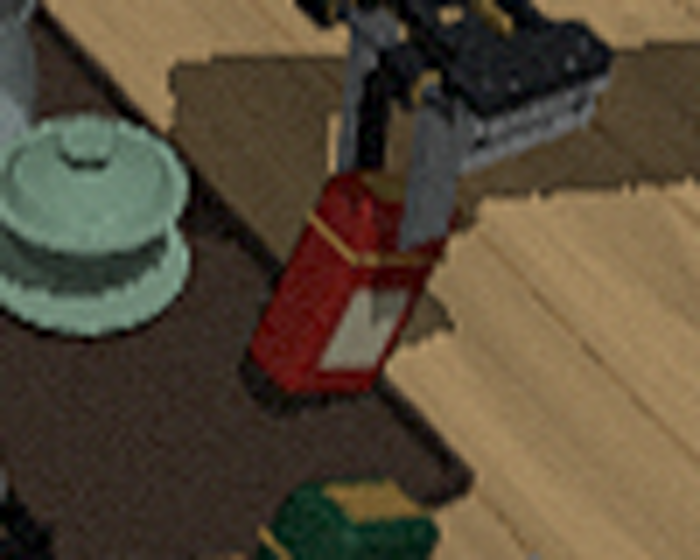

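```bash
python3 - <<'E'
from h import *
np.set_printoptions(precision=4,suppress=True)
def P(c):
    p=[(c[0]+.5)/7-.5+245,(c[1]+.5)/7-.5+110];o,d=ray('scene',p)
    n=np.array([.019,1,0]);q=np.array([.382,-.110,0]);return o+d*(n@(q-o))/(n@d)
for a,b in [((373,293),(320,368)),((348,262),(282,383)),((440,262),(375,382)),((410,292),(373,366)),((350,258),(440,257)),((285,390),(372,388))]:
    A,B=P(a),P(b);v=A-B;print(A,B,np.linalg.norm(v),'lean',np.degrees(np.arctan2(-v[0],v[2])))
E
```

```text
[ 0.4018 -0.1104  0.0756] [ 0.4261 -0.1108  0.0399] 0.04324176500857247 lean 34.22595973540226
[ 0.4175 -0.1107  0.1009] [ 0.4461 -0.1112  0.0395] 0.0677781666943608 lean 24.94644617024942
[ 0.3667 -0.1097  0.0795] [ 0.3941 -0.1102  0.0164] 0.06876389094450093 lean 23.506459917121166
[ 0.3812 -0.11    0.0674] [ 0.3965 -0.1103  0.0278] 0.042440854635318305 lean 21.09392011823358
[ 0.4167 -0.1107  0.1029] [ 0.3671 -0.1097  0.0827] 0.0535855453574089 lean -67.81931935719902
[ 0.4441 -0.1112  0.0341] [ 0.3954 -0.1103  0.0131] 0.05303128134125881 lean -66.72188678630881
```

{"method": "apply_moves", "body": {
  "linear": [
    [0.3, 0, 0],
    [0.55, 0, 0],
    [0.55, 0, 0],
    [0.55, 0, 0]
  ],
  "spin": [0, 0, 0, 0],
  "claw": [0, 0, 0, 0]
}}

```text
time_s: 9.75
position: [0.3758, -0.1297, 0.0733]
orientation: [3.141, -0.001, -3.123]
contact_force: [1.8, -0.1, -2.3]
width: 0.398
```

```bash
python3 - <<'E'
from h import *
go([.374,-.126,.25])
E
```

```text
lin [  0.18   0.38 -17.67] spin 0 | jaw now 91.1 pos [ 0.3758 -0.1297  0.0733] F [ 1.8 -0.1 -2.3] w 0.398 t 9.75
```

{"method": "apply_moves", "body": {
  "linear": [
    [0, 0, -2],
    [0, 0, -5],
    [0, 0, -9],
    [0, 0, -13],
    [0, 0, -17],
    [0, 0, -21.5],
    [0, 0, -21.5],
    [0, 0, -21.5]
  ],
  "spin": [0, 0, 0, 0, 0, 0, 0, 0],
  "claw": [0, 0, 0, 0, 0, 0, 0, 0]
}}

```text
time_s: 10.55
position: [0.3757, -0.1299, 0.2884]
orientation: [-3.142, -0.001, -3.123]
contact_force: [-0.2, -0.3, -3.3]
width: 0.396
```

```bash
cat >> h.py <<'E'
psi=np.radians(7);M=np.array([.5414,.1242,.1993]);n=np.array([-np.sin(np.radians(28))*np.cos(psi),-np.sin(np.radians(28))*np.sin(psi),np.cos(np.radians(28))])
def tcp(s,g=.024): return M+(s-g)*n-[0,0,.019]
E
python3 - <<'E'
from h import *
print(tcp(.124));p=tcp(.124);p[2]=.29;go(p,97);go(tcp(.124),97)
E
```

```text
[0.49480278 0.11847858 0.26859476]
lin [-12.38  24.6   -0.18] spin -5.9 | jaw now 91.1 pos [ 0.3757 -0.1299  0.2884] F [-0.2 -0.3 -3.3] w 0.396 t 10.55
lin [-12.38  24.6    1.97] spin -5.9 | jaw now 91.1 pos [ 0.3757 -0.1299  0.2884] F [-0.2 -0.3 -3.3] w 0.396 t 10.55
```

{"method": "apply_moves", "body": {
  "linear": [
    [-1.5, 3, 0],
    [-4, 7, 0],
    [-6, 11, 0],
    [-8, 15, 0],
    [-10, 19, 0],
    [-11.5, 22.5, 0],
    [-12.4, 24.6, 0],
    [-12.4, 24.6, 0],
    [-12.4, 24.6, 1.95],
    [-12.4, 24.6, 1.95],
    [-12.4, 24.6, 1.95]
  ],
  "spin": [0, -1, -2, -3, -4, -5, -5.9, -5.9, -5.9, -5.9, -5.9],
  "claw": [0, 0, 0, 0, 0, 0, 0, 0, 0, 0, 0]
}}

```text
time_s: 11.65
position: [0.4942, 0.1176, 0.2675]
orientation: [3.142, -0.004, -3.021]
contact_force: [-0.4, 0.1, -1.1]
width: 0.402
```

```bash
python3 - <<'E'
from h import *
go(tcp(.124),97)
t=grab_frame('top');s=grab_frame('scene')
cv2.imwrite('pics/top5.png',t[:,:,::-1]);cv2.imwrite('pics/scene5.png',s[:,:,::-1])
a=cv2.resize(t[170:250,150:240],None,fx=4.4,fy=4.4,interpolation=cv2.INTER_CUBIC);b=cv2.resize(s[130:235,240:330],None,fx=4.4,fy=4.4,interpolation=cv2.INTER_CUBIC)
a=cv2.copyMakeBorder(a,0,b.shape[0]-a.shape[0],0,0,cv2.BORDER_CONSTANT)
cv2.imwrite('pics/v5.png',np.hstack([a,b])[:,:,::-1])
E
```

```text
lin [-0.07  0.08 -0.11] spin -0.1 | jaw now 96.9 pos [0.4942 0.1176 0.2675] F [-0.4  0.1 -1.1] w 0.402 t 11.65
```

View pics/v5.png

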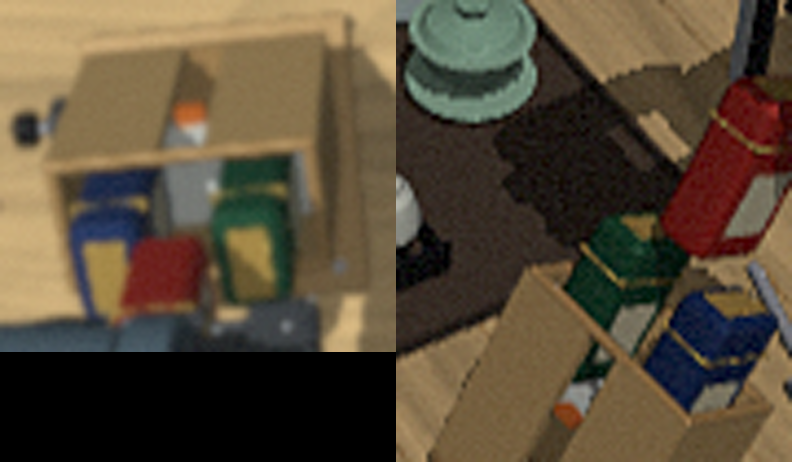

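```bash
python3 - <<'E'
from h import *
np.set_printoptions(precision=2,suppress=True)
t=cv2.imread('pics/top5.png');h=cv2.cvtColor(t,cv2.COLOR_BGR2HSV)
m=cv2.inRange(h,(0,120,60),(8,255,255))|cv2.inRange(h,(172,120,60),(180,255,255))
for r in range(222,242):
    c=np.where(m[r,165:215])[0]+165
    if len(c): print(r,c.min(),c.max(),c.mean())
y=np.array([-np.sin(psi),np.cos(psi),0]);x=np.cross(y,n)
s=.124-.0008
for d in(0,20,40,60):
    for q in(-19,0,19): print(d,q,proj('top',M+(s-.104+d/1000)*n+.029*x+q/1000*y),end=' ')
    print()
# blue/green inner faces, +x edges of tops
b=cv2.inRange(h,(105,100,30),(130,255,255));g=cv2.inRange(h,(60,100,15),(100,255,255))
for r in range(208,232,3):
    cb=np.where(b[r,160:195])[0]+160;cg=np.where(g[r,190:225])[0]+190
    print(r,cb.min() if len(cb) else 0,cb.max() if len(cb) else 0,cg.min() if len(cg) else 0,cg.max() if len(cg) else 0)
for q in(-55,-36.2-19,-36.2+19,36.2-19,36.2+19): print(q,proj('top',M+.029*x+q/1000*y-.008*n),proj('top',M-.008*n+q/1000*y))
E
```

```text
224 183 194 188.5
225 182 195 188.5
226 181 195 188.0
227 180 196 188.0
228 180 196 188.0
229 179 196 187.5
230 180 196 188.0
231 180 196 188.0
232 180 195 187.5
233 179 195 187.0
234 179 195 187.0
235 179 194 186.5
236 178 194 186.0
237 178 194 186.0
238 178 189 183.5
239 178 182 180.0
240 180 183 181.5
0 -19 [196.35 222.9 ] 0 0 [187.63 223.72] 0 19 [178.91 224.55] 
20 -19 [195.48 227.32] 20 0 [186.58 228.17] 20 19 [177.68 229.01] 
40 -19 [194.57 231.93] 40 0 [185.49 232.79] 40 19 [176.41 233.65] 
60 -19 [193.62 236.73] 60 0 [184.35 237.61] 60 19 [175.09 238.49] 
208 0 0 202 214
211 170 184 201 205
214 169 176 0 0
217 173 178 200 214
220 168 182 199 213
223 167 181 199 215
226 167 167 213 215
229 0 0 200 214
-55 [213.57 215.62] [215.22 227.03]
-55.2 [213.66 215.61] [215.31 227.02]
-17.200000000000003 [196.68 217.22] [198.53 228.61]
17.200000000000003 [181.3  218.68] [183.34 230.05]
55.2 [164.31 220.29] [166.56 231.64]
```

```bash
python3 - <<'E'
from h import *
for s in(.104,.09,.075,.06,.05): go(tcp(s),97)
E
```

```text
lin [-0.9   0.08  1.83] spin -0.1 | jaw now 96.9 pos [0.4952 0.1178 0.2692] F [ 0.3 -0.2 -1.5] w 0.401 t 11.75
lin [-1.56  0.08  3.06] spin -0.1 | jaw now 96.9 pos [0.4952 0.1178 0.2692] F [ 0.3 -0.2 -1.5] w 0.401 t 11.75
lin [-2.27  0.08  4.39] spin -0.1 | jaw now 96.9 pos [0.4952 0.1178 0.2692] F [ 0.3 -0.2 -1.5] w 0.401 t 11.75
lin [-2.97  0.08  5.71] spin -0.1 | jaw now 96.9 pos [0.4952 0.1178 0.2692] F [ 0.3 -0.2 -1.5] w 0.401 t 11.75
lin [-3.44  0.08  6.59] spin -0.1 | jaw now 96.9 pos [0.4952 0.1178 0.2692] F [ 0.3 -0.2 -1.5] w 0.401 t 11.75
```

{"method": "apply_moves", "body": {
  "linear": [
    [-0.45, 0.05, 0.9],
    [-0.9, 0.05, 1.8],
    [-1.25, 0.05, 2.45],
    [-1.6, 0.05, 3.1],
    [-1.6, 0.05, 3.1]
  ],
  "spin": [0, 0, 0, 0, 0],
  "claw": [0, 0, 0, 0, 0]
}}

```text
time_s: 12.25
position: [0.5109, 0.1208, 0.2365]
orientation: [3.141, -0.003, -3.02]
contact_force: [0.4, -0.4, -1.5]
width: 0.399
```

{"method": "apply_moves", "body": {
  "linear": [
    [-0.35, 0, 0.65],
    [-0.7, 0, 1.3],
    [-1.05, 0, 1.95],
    [-1.4, 0, 2.65],
    [-1.4, 0, 2.65]
  ],
  "spin": [0, 0, 0, 0, 0],
  "claw": [0, 0, 0, 0, 0]
}}

```text
time_s: 12.75
position: [0.5247, 0.1225, 0.21]
orientation: [3.141, -0.002, -3.02]
contact_force: [-0.8, 0.1, -1.4]
width: 0.403
```

```bash
python3 - <<'E'
from h import *
for s in(.06,.047,.044): go(tcp(s),97)
E
```

```text
lin [ 0.02 -0.04 -0.2 ] spin -0.0 | jaw now 97.0 pos [0.5247 0.1225 0.21  ] F [-0.8  0.1 -1.4] w 0.403 t 12.75
lin [-0.6  -0.04  0.94] spin -0.0 | jaw now 97.0 pos [0.5247 0.1225 0.21  ] F [-0.8  0.1 -1.4] w 0.403 t 12.75
lin [-0.74 -0.04  1.21] spin -0.0 | jaw now 97.0 pos [0.5247 0.1225 0.21  ] F [-0.8  0.1 -1.4] w 0.403 t 12.75
```

{"method": "apply_moves", "body": {
  "linear": [
    [-0.2, 0, 0.3],
    [-0.4, 0, 0.65],
    [-0.6, 0, 0.95],
    [-0.6, 0, 0.95]
  ],
  "spin": [0, 0, 0, 0],
  "claw": [0, 0, 0, 0]
}}

```text
time_s: 13.15
position: [0.5311, 0.1233, 0.2016]
orientation: [3.142, -0.0, -3.02]
contact_force: [-0.1, -0.2, -1.7]
width: 0.401
```

```bash
python3 - <<'E'
from h import *
go(tcp(.044),97)
t=grab_frame('top');s=grab_frame('scene')
a=cv2.resize(t[170:250,150:240],None,fx=4.4,fy=4.4,interpolation=cv2.INTER_CUBIC);b=cv2.resize(s[130:235,240:330],None,fx=4.4,fy=4.4,interpolation=cv2.INTER_CUBIC)
a=cv2.copyMakeBorder(a,0,b.shape[0]-a.shape[0],0,0,cv2.BORDER_CONSTANT)
cv2.imwrite('pics/v6.png',np.hstack([a,b])[:,:,::-1])
E
```

```text
lin [-0.1  -0.03  0.36] spin -0.0 | jaw now 97.0 pos [0.5311 0.1233 0.2016] F [-0.1 -0.2 -1.7] w 0.401 t 13.15
```

View pics/v6.png

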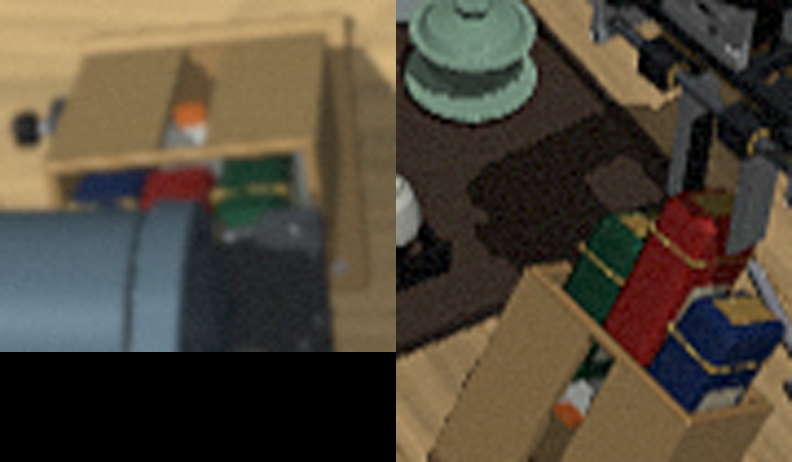

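{"method": "apply_moves", "body": {
  "linear": [
    [-0.1, 0, 0.2],
    [-0.2, 0, 0.4],
    [-0.2, 0, 0.4]
  ],
  "spin": [0, 0, 0],
  "claw": [0, 0, 0]
}}

```text
time_s: 13.55
position: [0.5331, 0.1235, 0.1978]
orientation: [-3.142, -0.0, -3.02]
contact_force: [1.1, -0.6, -2.2]
width: 0.403
```

{"method": "apply_moves", "body": {
  "linear": [
    [-0.1, 0, 0.15],
    [-0.15, 0, 0.3],
    [-0.2, 0, 0.4],
    [-0.2, 0, 0.4]
  ],
  "spin": [0, 0, 0, 0],
  "claw": [0, 0, 0, 0]
}}

```text
time_s: 13.95
position: [0.535, 0.1238, 0.1938]
orientation: [3.142, -0.0, -3.02]
contact_force: [-0.8, -0.2, -2.0]
width: 0.399
```

{"method": "apply_moves", "body": {
  "linear": [
    [-0.1, 0, 0.15],
    [-0.15, 0, 0.3],
    [-0.2, 0, 0.4],
    [-0.2, 0, 0.4]
  ],
  "spin": [0, 0, 0, 0],
  "claw": [0, 0, 0, 0]
}}

```text
time_s: 14.35
position: [0.537, 0.124, 0.1898]
orientation: [3.142, -0.0, -3.02]
contact_force: [-1.1, -0.1, -2.0]
width: 0.398
```

{"method": "apply_moves", "body": {
  "linear": [
    [-0.1, 0, 0.15],
    [-0.15, 0, 0.3],
    [-0.2, 0, 0.4],
    [-0.2, 0, 0.4]
  ],
  "spin": [0, 0, 0, 0],
  "claw": [0, 0, 0, 0]
}}

```text
time_s: 14.75
position: [0.539, 0.1243, 0.1858]
orientation: [3.142, -0.0, -3.02]
contact_force: [0.4, -0.4, -2.1]
width: 0.404
```

```bash
python3 - <<'E'
from h import *
np.set_printoptions(precision=2,suppress=True)
s=grab_frame('scene')[:,:,::-1].copy();cv2.imwrite('pics/scene7.png',s)
for nm in('scene0','scene5','scene7'):
    i=cv2.imread(f'pics/{nm}.png');h=cv2.cvtColor(i,cv2.COLOR_BGR2HSV)
    b=cv2.inRange(h,(105,120,40),(128,255,255))[190:230,290:335]
    g=cv2.inRange(h,(60,80,20),(95,255,255))[172:215,275:305]
    out=[]
    for m,o in((b,(290,190)),(g,(275,172))):
        y,x=np.nonzero(m);out+= [len(x),x.min()+o[0],x.max()+o[0],y.min()+o[1],y.max()+o[1]]
    print(nm,out,[(q[0],q[1]) for q in gold(i,(304,194,19,10))][:1])
E=None
E
```

```text
scene0 [329, np.int64(297), np.int64(326), np.int64(196), np.int64(222), 354, np.int64(279), np.int64(304), np.int64(179), np.int64(214)] [(array([314.65, 196.99]), 74.15625)]
scene5 [346, np.int64(297), np.int64(326), np.int64(196), np.int64(222), 352, np.int64(279), np.int64(304), np.int64(178), np.int64(214)] [(array([317.08, 197.81]), 57.3125)]
scene7 [335, np.int64(298), np.int64(328), np.int64(198), np.int64(222), 213, np.int64(279), np.int64(296), np.int64(179), np.int64(214)] [(array([318.56, 199.21]), 54.6875)]
```

{"method": "apply_moves", "body": {
  "linear": [
    [0, 0, 0],
    [0, 0, 0],
    [0, 0, 0],
    [0, 0, 0]
  ],
  "spin": [0, 0, 0, 0],
  "claw": [0.44, 0.46, 0.47, 0.47]
}}

```text
time_s: 15.2
position: [0.5392, 0.1244, 0.1864]
orientation: [3.141, 0.001, -3.02]
contact_force: [-0.3, 0.1, -0.3]
width: 0.472
```

```bash
python3 - <<'E'
from h import *
go(tcp(.03),97)
s=grab_frame('scene')[:,:,::-1].copy();cv2.imwrite('pics/scene8.png',s);cv2.imwrite('pics/v8.png',cv2.resize(s[150:235,250:345],None,fx=6.5,fy=6.5,interpolation=cv2.INTER_CUBIC))
E
```

```text
lin [ 0.06 -0.04  0.08] spin -0.0 | jaw now 97.0 pos [0.5392 0.1244 0.1864] F [-0.3  0.1 -0.3] w 0.472 t 15.2
```

View pics/v8.png

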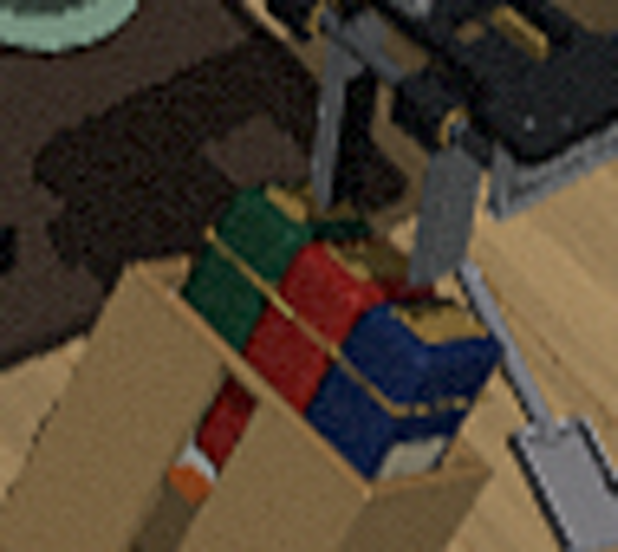

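{"method": "apply_moves", "body": {
  "linear": [
    [0.4, 0, -1],
    [0.8, 0, -2.5],
    [1, 0, -5],
    [1, 0, -6.5],
    [1, 0, -6.5],
    [1, 0, -6.5],
    [1, 0, -6.5]
  ],
  "spin": [0, 0, 0, 0, 0, 0, 0],
  "claw": [0.47, 0.47, 0.3, 0, 0, 0, 0]
}}

```text
time_s: 15.95
position: [0.5284, 0.123, 0.2498]
orientation: [3.141, -0.002, -3.02]
contact_force: [-0.6, 0.1, -0.3]
width: 0.079
```

```bash
cat >> h.py <<'E'
yv=np.array([-np.sin(psi),np.cos(psi),0]);xv=np.cross(yv,n);xh=np.array([np.cos(psi),np.sin(psi),0])
def T(d): return M+.003*xv-.008*xh+d*n
E
python3 - <<'E'
from h import *
for d in(.02,.004,-.01,-.03,-.054): go(T(d),97)
E
```

```text
lin [ 0.17 -0.04  3.15] spin -0.0 | jaw now 97.0 pos [0.5284 0.123  0.2498] F [-0.6  0.1 -0.3] w 0.079 t 15.95
lin [-0.59 -0.04  4.56] spin -0.0 | jaw now 97.0 pos [0.5284 0.123  0.2498] F [-0.6  0.1 -0.3] w 0.079 t 15.95
lin [-1.25 -0.04  5.79] spin -0.0 | jaw now 97.0 pos [0.5284 0.123  0.2498] F [-0.6  0.1 -0.3] w 0.079 t 15.95
lin [-2.19 -0.04  7.56] spin -0.0 | jaw now 97.0 pos [0.5284 0.123  0.2498] F [-0.6  0.1 -0.3] w 0.079 t 15.95
lin [-3.32 -0.04  9.67] spin -0.0 | jaw now 97.0 pos [0.5284 0.123  0.2498] F [-0.6  0.1 -0.3] w 0.079 t 15.95
```

{"method": "apply_moves", "body": {
  "linear": [
    [0.2, 0, 2],
    [0.2, 0, 3.1],
    [-0.2, 0, 3.9],
    [-0.6, 0, 4.5],
    [-0.8, 0, 5.0],
    [-0.8, 0, 5.0]
  ],
  "spin": [0, 0, 0, 0, 0, 0],
  "claw": [0, 0, 0, 0, 0, 0]
}}

```text
time_s: 16.55
position: [0.5371, 0.124, 0.2003]
orientation: [3.142, -0.001, -3.02]
contact_force: [0.2, 0.6, -1.0]
width: 0.006
```

{"method": "apply_moves", "body": {
  "linear": [
    [-0.25, 0, 0.45],
    [-0.47, 0, 0.88],
    [-0.7, 0, 1.32],
    [-0.7, 0, 1.32]
  ],
  "spin": [0, 0, 0, 0],
  "claw": [0, 0, 0, 0]
}}

```text
time_s: 16.95
position: [0.5437, 0.1248, 0.187]
orientation: [3.142, -0.001, -3.02]
contact_force: [-0.5, 0.2, -0.1]
width: 0.008
```

```bash
python3 - <<'E'
from h import *
np.set_printoptions(precision=1,suppress=True)
p=np.array([.5392,.1244,.1864])
for q in(.022,.035): print('tip',proj('scene',p+q*yv))
print('blue top',proj('scene',M+.0362*yv),proj('scene',M+.0362*yv-.015*n))
s=cv2.imread('pics/scene8.png')
g=[ (x[0],x[1]) for x in gold(s,(306,194,19,12))];print(g)
tt=grab_frame('top')[:,:,::-1].copy();ss=grab_frame('scene')[:,:,::-1].copy();cv2.imwrite('pics/top9.png',tt);cv2.imwrite('pics/scene9.png',ss)
go(T(-.015))
a=cv2.resize(tt[170:260,150:240],None,fx=4.3,fy=4.3,interpolation=cv2.INTER_CUBIC);b=cv2.resize(ss[145:235,250:340],None,fx=4.3,fy=4.3,interpolation=cv2.INTER_CUBIC)
cv2.imwrite('pics/v9.png',np.hstack([a,b]))
E
```

```text
tip [313.6 198.1]
tip [317.1 201.2]
blue top [317.3 198.4] [314.5 203.1]
[(array([318.2, 198.8]), 48.125)]
lin [ 0.1 -0.   0. ] spin 0 | jaw now 97.0 pos [0.5 0.1 0.2] F [ 0.1  0.1 -0.2] w 0.007 t 17.05
```

View pics/v9.png

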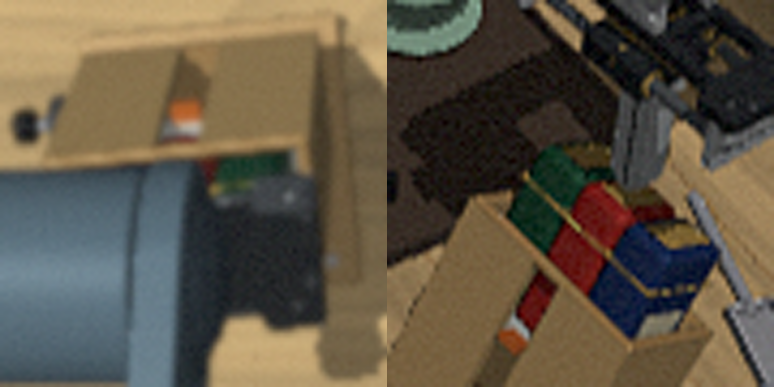

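{"method": "apply_moves", "body": {
  "linear": [
    [0.4, 0, -0.2],
    [0.7, 0, 0],
    [0.6, 0, 0.2],
    [0.5, 0, 0.4],
    [0.5, 0, 0.4]
  ],
  "spin": [0, 0, 0, 0, 0],
  "claw": [0, 0, 0, 0, 0]
}}

```text
time_s: 17.55
position: [0.5388, 0.1242, 0.1834]
orientation: [3.142, -0.001, -3.02]
contact_force: [-0.4, -0.1, 0.4]
width: 0.003
```

{"method": "apply_moves", "body": {
  "linear": [
    [-0.1, 0, 0.2],
    [-0.2, 0, 0.4],
    [-0.3, 0, 0.6],
    [-0.3, 0, 0.6]
  ],
  "spin": [0, 0, 0, 0],
  "claw": [0, 0, 0, 0]
}}

```text
time_s: 17.95
position: [0.542, 0.1246, 0.1784]
orientation: [-3.142, -0.0, -3.019]
contact_force: [-3.2, 0.1, 4.6]
width: 0.006
```

{"method": "apply_moves", "body": {
  "linear": [
    [-0.24, 0, 0.44],
    [-0.47, 0, 0.88],
    [-0.7, 0, 1.32],
    [-0.94, 0, 1.77],
    [-1.17, 0, 2.2],
    [-1.4, 0, 2.65],
    [-1.4, 0, 2.65]
  ],
  "spin": [0, 0, 0, 0, 0, 0, 0],
  "claw": [0, 0, 0, 0, 0, 0, 0]
}}

```text
time_s: 18.65
position: [0.5559, 0.1263, 0.1521]
orientation: [-3.141, -0.001, -3.019]
contact_force: [-5.8, -0.5, 7.4]
width: 0.008
```

```bash
python3 - <<'E'
from h import *
go([.5420,.1246,.1784],97)
s=grab_frame('scene')[:,:,::-1].copy();cv2.imwrite('pics/scene10.png',s)
for nm in('scene8','scene10'):
    h=cv2.cvtColor(cv2.imread(f'pics/{nm}.png'),cv2.COLOR_BGR2HSV)
    for m,(x0,y0,x1,y1) in ((cv2.inRange(h,(105,120,40),(128,255,255)),(285,185,335,235)),(cv2.inRange(h,(60,80,20),(95,255,255)),(275,172,305,220)),(cv2.inRange(h,(0,140,60),(8,255,255))|cv2.inRange(h,(173,140,60),(180,255,255)),(275,175,320,235))):
        y,x=np.nonzero(m[y0:y1,x0:x1]);print(nm,len(x),x.min()+x0,x.max()+x0,y.min()+y0,y.max()+y0)
E
```

```text
lin [ 1.4  -0.   -2.63] spin -0.0 | jaw now 97.0 pos [0.5559 0.1263 0.1521] F [-5.8 -0.5  7.4] w 0.008 t 18.65
scene8 355 297 326 197 222
scene8 235 278 304 179 203
scene8 311 281 316 187 221
scene10 196 297 320 207 221
scene10 126 278 300 173 202
scene10 247 276 311 197 229
```

{"method": "apply_moves", "body": {
  "linear": [
    [-0.24, 0, 0.44],
    [-0.47, 0, 0.88],
    [-0.7, 0, 1.32],
    [-0.94, 0, 1.77],
    [-1.08, 0, 2.03],
    [-1.17, 0, 2.2],
    [-1.17, 0, 2.2]
  ],
  "spin": [0, 0, 0, 0, 0, 0, 0],
  "claw": [0, 0, 0, 0, 0, 0, 0]
}}

```text
time_s: 19.4
position: [0.5673, 0.1277, 0.1309]
orientation: [-3.141, -0.001, -3.019]
contact_force: [-6.1, -0.5, 9.8]
width: 0.002
```

{"method": "apply_moves", "body": {
  "linear": [
    [-0.1, 0, 0.2],
    [-0.2, 0, 0.4],
    [-0.2, 0, 0.4]
  ],
  "spin": [0, 0, 0],
  "claw": [0, 0, 0]
}}

```text
time_s: 19.7
position: [0.5684, 0.1279, 0.1306]
orientation: [-3.141, -0.004, -3.019]
contact_force: [-19.4, -2.8, 29.4]
width: 0.008
```

{"method": "apply_moves", "body": {
  "linear": [
    [0.05, 0, -0.1],
    [0.05, 0, -0.1],
    [0.05, 0, -0.1],
    [0.05, 0, -0.1],
    [0.05, 0, -0.1],
    [0.05, 0, -0.1],
    [0.05, 0, -0.1],
    [0.05, 0, -0.1],
    [0.05, 0, -0.1]
  ],
  "spin": [0, 0, 0, 0, 0, 0, 0, 0, 0],
  "claw": [0, 0, 0, 0, 0, 0, 0, 0, 0]
}}

```text
time_s: 20.6
position: [0.5681, 0.1278, 0.1306]
orientation: [-3.141, -0.003, -3.019]
contact_force: [-16.0, -1.7, 25.0]
width: 0.004
```

Now lift slowly along the axis by about 15 mm and see whether the force vanishes (latched) or follows.

{"method": "apply_moves", "body": {
  "linear": [
    [0.3, 0, -0.6],
    [0.5, 0, -1.0],
    [0.75, 0, -1.4],
    [0.75, 0, -1.4]
  ],
  "spin": [0, 0, 0, 0],
  "claw": [0, 0, 0, 0]
}}

```text
time_s: 21.0
position: [0.5618, 0.1271, 0.1407]
orientation: [-3.142, 0.001, -3.02]
contact_force: [-0.9, -0.1, 0.9]
width: 0.005
```

{"method": "apply_moves", "body": {
  "linear": [
    [1, 0, -2],
    [2, 0, -4],
    [3.5, 0, -8],
    [4, 0, -12],
    [6, -6, -14],
    [8, -12, -14],
    [10, -17, -14],
    [10, -22, -14],
    [10, -22, -14],
    [10, -22, -14],
    [10, -22, -14]
  ],
  "spin": [0, 0, 0, 0, 0, 0, 0, 0, 0, 0, 0],
  "claw": [0, 0, 0, 0, 0, 0, 0, 0, 0, 0, 0]
}}

```text
time_s: 22.1
position: [0.4889, -0.1036, 0.2797]
orientation: [3.141, -0.001, -3.021]
contact_force: [1.2, 0.4, -0.6]
width: 0.005
```

```bash
python3 - <<'E'
from h import *
np.set_printoptions(precision=4,suppress=True)
go([.4,0,.3])
t=grab_frame('top')[:,:,::-1].copy();s=grab_frame('scene')[:,:,::-1].copy();cv2.imwrite('pics/topf.png',t);cv2.imwrite('pics/scenef.png',s)
for nm in('scene8','scenef'):
    h=cv2.cvtColor(cv2.imread(f'pics/{nm}.png'),cv2.COLOR_BGR2HSV)
    for m,(x0,y0,x1,y1) in ((cv2.inRange(h,(105,120,40),(128,255,255)),(285,185,335,235)),(cv2.inRange(h,(60,80,20),(95,255,255)),(275,172,305,220)),(cv2.inRange(h,(0,140,60),(8,255,255))|cv2.inRange(h,(173,140,60),(180,255,255)),(275,175,320,235))):
        y,x=np.nonzero(m[y0:y1,x0:x1]);print(nm,len(x),x.min()+x0 if len(x) else 0,x.max()+x0 if len(x) else 0,y.min()+y0 if len(x) else 0,y.max()+y0 if len(x) else 0)
# label positions in top, expected depth 0.046 below M
for q in(-.039,0,.039): print('exp',proj('top',M+q*yv-.046*n))
for b in((160,208,24,24),(178,206,22,24),(197,204,22,24)): print([(g[0],g[1]) for g in gold(t,b)])
# bystanders
t0=cv2.imread('pics/top0.png')
for nm,(x,y,w,h) in {'gaiwan':(318,236,52,52),'pitcher':(368,232,48,56),'scoop':(178,258,72,38),'knob':(148,190,18,18),'cups':(285,195,115,30)}.items():
    d=cv2.absdiff(t0[y:y+h,x:x+w],t[y:y+h,x:x+w]).max(2);print(nm,d.mean().round(1),(d>50).sum())
E
```

```text
lin [ 7.58 11.36 -2.01] spin 0 | jaw now 96.9 pos [ 0.4889 -0.1036  0.2797] F [ 1.2  0.4 -0.6] w 0.005 t 22.1
scene8 355 297 326 197 222
scene8 235 278 304 179 203
scene8 311 281 316 187 221
scenef 102 298 318 212 222
scenef 79 279 298 193 203
scenef 217 275 308 201 234
exp [209.2568 219.8713]
exp [192.6322 221.4449]
exp [176.0055 223.0187]
[(array([162.9679, 219.8862]), 139.40625), (array([176.1638, 222.8758]), 124.9375)]
[(array([192.4793, 221.4719]), 130.34375), (array([179.0478, 223.4764]), 37.125), (array([185.2912, 206.3436]), 24.0625)]
[(array([208.6886, 219.7675]), 133.28125), (array([205.3335, 204.4685]), 31.3125), (array([197.051 , 225.0964]), 4.1875)]
gaiwan 53.6 1369
pitcher 8.2 0
scoop 5.7 9
knob 4.6 0
cups 4.4 0
```

{"method": "apply_moves", "body": {
  "linear": [
    [2, 5, 0],
    [4, 10, 0],
    [6, 15, 0],
    [6, 20, 0],
    [6, 25, 0],
    [6, 30, 0],
    [6, 30, 0],
    [6, 30, 0],
    [6, 30, 0],
    [6, 30, 0]
  ],
  "spin": [0, 0, 0, 0, 0, 0, 0, 0, 0, 0],
  "claw": [0, 0, 0, 0, 0, 0, 0, 0, 0, 0]
}}

```text
time_s: 23.2
position: [0.3933, 0.1859, 0.2803]
orientation: [-3.141, -0.0, -3.021]
contact_force: [-0.1, -0.4, 1.0]
width: 0.004
```

```bash
python3 - <<'E'
from h import *
t=grab_frame('top')[:,:,::-1].copy();s=grab_frame('scene')[:,:,::-1].copy()
print(get_state()['contact_force'].round(1),get_state()['time_s'])
for a,f,(x0,y0,x1,y1) in (('top0',t,(315,235,370,290)),('scene0',s,(238,120,276,162))):
    for im in(cv2.imread(f'pics/{a}.png'),f):
        h=cv2.cvtColor(im,cv2.COLOR_BGR2HSV);m=cv2.inRange(h,(65,40,60),(90,160,255));y,x=np.nonzero(m[y0:y1,x0:x1]);print(a,len(x),x.mean()+x0,y.mean()+y0,x.min()+x0,x.max()+x0)
for b in((168,214,16,18),(184,214,17,16),(201,212,16,16)): print([(g[0].round(1)) for g in gold(t,b)][:1])
E
```

```text
[-0.6 -0.1 -0.5] 23.3
top0 1248 343.2988782051282 262.0168269230769 323 364
top0 1248 343.2291666666667 262.02403846153845 323 363
scene0 625 256.5776 140.7088 242 271
scene0 646 257.01857585139317 141.06037151702787 242 271
[array([176.1, 222.8])]
[array([192.5, 221.4])]
[array([208.7, 219.7])]
```

The gaiwan has not moved, and the lift has stayed down for more than 2 s with nothing touching it. Handing in.

```bash
python3 -c "from rig import *; print(sign_off())"
```

```text
the job is handed in; nothing more can be done
None
```

The red tin now stands between the green and blue tins on the lift. The lift is latched down by itself, and I handed the job in at about 23 s.

**What I did:** I tilted the tin in the grip against the tray rim to match the caddy's slope. I then slid it into the gap, let it settle onto the raised lift, and pressed the lift to its stop with the shut fingers for about 1 s.

**Last checks:**
- **Lift:** the force dropped to about zero as I backed off. All three tin tops appear within about 0.6 px of where they should be at the latched depth (0.046 m), and they had not moved a second later.
- **Bystanders:** the gaiwan, pitcher, scoop, cups and knob are unchanged in the top view to within noise. In the side view the gaiwan's colour mask shifted by about 0.5 px, with its edges unchanged.

**What went wrong or disagreed:**
- **First grip:** I gripped too near the top, and the tin slipped out while tilting. It stayed upright on the tray at the rim, and I gripped it again lower.
- **Fingertips:** they touched things about 15–20 mm lower than the reported TCP predicted, so I finished the contacts by force. The force peaked at about 35 N on the stop, all through the fingertips.

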